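# Clear the outlined place and tip the insole carton into it

### The job

The place outlined on the shoe-rack top is meant for the insole carton that stands upright across one end of it, but a flat polish tin is in the way. Push the tin along the surface until it is clear of the outline, then push the carton high up so that it topples over into the place and comes down lying flat on its broad face wholly inside the outline, without having to be shoved in afterwards. Do not pick up, lift or tip up the tin and do not lift the carton, and leave the brush, bowl, bottle opener and clog where they are.

Things in the scene. Friction and masses are not known exactly. Their poses are not given: they have to be found in the camera images.
- place: thin cork sheet lying flush on the white top, 260 x 210 mm, no step to feel, with a black rectangular outline 6 mm wide whose inside measures 210 mm (along its x) x 160 mm (along its y). Fixed. Origin at the centre of the outline on the surface (z = 0). Its +x points along the length of the outline, from the end where the carton stands towards the far end; z up
- carton: closed brown carton, 50 mm thick (x), 100 wide (y), 160 tall (z), 150-310 g, loose, upright. Origin: centre of underside. Its +x broad face looks along the outline's x within 5 degrees and starts 13-31 mm inside the near line. Pushed slowly, squarely, above 120 mm on its -x face, it pivots on its +x foot edge, which hardly slides, and falls by itself once tilted past 17 degrees
- carton_centre (a point): centre of the carton, half-way up (80 mm above its underside)
- foot_left (a point): corner of the carton's +x broad face: at the foot, on its +y side
- foot_right (a point): corner of the carton's +x broad face: at the foot, on its -y side
- top_left (a point): corner of the carton's +x broad face: at the top, on its +y side
- top_right (a point): corner of the carton's +x broad face: at the top, on its -y side
- tin: flat round steel polish tin with lid, 70 mm diameter, 26 mm high, 80 to 150 g, loose, lying flat inside the outline in the carton's way. Origin at the centre of its underside
- tin_centre (a point): centre of the tin, 13 mm above its underside
- brush: round wooden shoe brush with a knob, 66 mm diameter, 68 mm high, standing on the round wooden turntable (210 mm diameter, 26 mm high, to the robot's right). Leave alone. Origin at the centre of its underside
- bowl: small glass bowl, 84 mm diameter, 40 mm high, on the same turntable. Leave alone. Origin under its centre
- opener: flat steel bottle opener, 125 mm long, 6 mm high, lying on the top far to the right. Leave alone. Origin under its middle
- clog: black plastic clog, 255 mm long (its x), 88 mm wide, 90 mm high, standing on the top to the left. Leave alone. Origin under its middle
Not all that is in view belongs to the job. Of the things that look like the carton, the middle-sized one is meant. There is more than one size of the tin; the one meant has the size given above.

How it is judged:
By the outcome, as a careful person would: the job done as asked, in the order asked, and still so for the second after the job is handed in, with the robot touching nothing.
It also fails if it takes over 48 s, if anything falls off the work surface, if the arm or the gripper's body presses on something with over 40 N, if the wrist force passes 120 N, or if a joint passes its speed limit or range.

### The arm

A 6-joint arm with a two-finger parallel gripper is mounted at the origin on the work surface. World frame = base frame: x ahead of the robot, y to its left, z up, the work surface at z = 0. Lengths are in mm, angles in rad, forces in N, time in s.
With the tool pointing down it reaches from about 350 to 775 mm from the base axis. Payload 7.3 kg.
Tool frame: the origin (TCP) lies midway between the tips of the shut fingers; the grasp point (between the pads) lies 19 mm behind it (bot.hold_point_z is the distance from the TCP to the grasp point, in mm); z points along the fingers, y is the direction in which the jaws open and shut (so a half turn about z gives the same grasp; the last joint's range is limited). The gripper opens to 92 mm and grips with 3 to 60 N. Pads are 19 mm wide; open, the fingers measure 130 mm over their backs; the gripper's body (75 mm by 190 mm) begins 47 mm behind the grasp point.
Start: joints at [1.043, 0.342, 1.524, -0, 1.275, -0.146], TCP at [195.598, 487.223, 226.741] pointing down, gripper open.
Joint ranges: [-2.53, 2.53], [-0.77, 2.02], [0.04, 2.7], [-1, 4.14], [0.28, 2.66], [-3.11, 3.11]. Speed limits (rad/s): [2.57, 2.57, 3.14, 3.14, 3.14, 3.14].

### API

Orientations are given as [roll, pitch, yaw] about the fixed x, y, z axes, in that order (R = Rz(yaw) Ry(pitch) Rx(roll)).
In Python, from plant import bot gives the robot as it stands.
- The arm moves only by the tool servo_tool, never from a script. Its argument "series" is a list of rows, each a list of 5 numbers: the opening, from 0 (shut) to 1 (fully open), then the shift along the tool's x, y, z each as a share of 50 mm, from -1 to 1, then the turn about the tool's z as a share of 90 degrees, from -1 to 1. In form: [[gripper, tx, ty, tz, spin], ...]. A call has 1 to 20 rows; each row shifts and turns the commanded pose from where the row before left it, along the tool's axes as they then stand; what a row does not reach is not made up. A row lasts 1/8 s, in which the tool goes at most 62.5 mm and 10.7 degrees, less where a joint would pass 70% of its speed; a pose out of reach is approached as far as the arm can. A call with a number of a shift or a turn outside -1 to 1 is refused whole. A call with a gripper value outside its range is refused whole. The fingers move at their own pace and stop on an object; the grip force is fixed at half the most. Time passes only in rows, so rows that do not move let the fingers close. It gives the time, the measured TCP pose, the force and the opening at its end, in the units of the state.
- bot.get_obs(): the state, without advancing time (a new reading comes with each control period).
- bot.capture(name): name is "side" or "top" or "wrist"; returns the picture (400x640x3 uint8, red, green, blue); there is no depth.
- bot.camera_model(name): a dict with "mtx" (3x3 intrinsics, pixels), "distortion" ([k1, k2, p1, p2, k3] as OpenCV has them; the pictures are not rectified), "world_from_camera" (4x4, takes a point from camera to world coordinates). Camera axes: x right, y up, looking along -z (the intrinsics and any distortion apply to the point x, -y, -z); pixel columns grow to the right and rows downward; lengths in mm; the calibration is good to about 2 mm. A picture is of the moment at which its call begins: read the wrist's pose just before it. camera_model takes no time and is no camera call; for the wrist camera it gives the pose at the moment of the call.
- bot.close_job(): hands the job in, once; it reports no verdict.
Trained networks look in the newest picture that a camera, given by its name, has taken for a name from the list of things; names that differ only in an ending like _2 or _b are one class to them, and where a whole thing is asked for, a point or a joint stands for the part that bears it (a point fixed in the world has none). Each returns a list of dicts, best first, with "p" (0 to 1); they miss things now and then, are a little off and sometimes report something else, mostly with a low value. They report only what shows in the picture. A call takes as long as a camera call. They do not tell look-alikes from the thing itself.
- bot.outline_of(camera, label): "mask" (400x640 bool, what is visible of it).
- bot.pinpoint(camera, label): "point" ([x, y, z] in mm, in the coordinates of the camera as it stood for that picture, good to about 4 mm: a listed point, or the origin of a listed thing).
The state is a dict: "time": time; "joint_positions": joint angles; "dq": joint speeds; "tau": joint torques, N m; "tool_pos": TCP position; "tcp_rot": TCP orientation; "contact_force": force on the tool from outside, world axes, zero at the start; "moment": the same for the moment, N m; "grip_width": finger opening in mm.
Only numpy, scipy, OpenCV 4.12 (cv2) and the standard library are available. Lean on these libraries where they do the work, as an engineer would, in place of code of your own. Each camera call takes 0.05 s, during which the arm holds its last target.

## Working session

There is one attempt and no reset: what is moved stays moved. The work goes in short steps, Python scripts to look and compute and a tool call to move; the robot and the scene stay as the last step left them, time stands still between calls to the robot, and variables do not carry over. Pictures are saved under pics/ and viewed, and the job is handed in when it is done.

Besides the shell and the picture viewer there is one more tool, called as name(argument=value, ...) on one line, values as JSON. servo_tool: Moves the arm, as the interface text tells. Shift numbers are shares of 50 mm and turn numbers shares of 90 degrees, none past 1 either way. Its arguments: {"type":"object","properties":{"series":{"type":"array"}},"required":["series"]}

```bash
ls; mkdir -p pics; python3 - <<'E'
from plant import bot
import cv2,numpy as np
print(bot.get_obs())
for n in ("side","top"):
    im=bot.capture(n); cv2.imwrite(f"pics/{n}0.png",im[:,:,::-1])
    m=bot.camera_model(n); M=np.array(m["world_from_camera"]);print(n,M.round(2).tolist(),np.array(m["mtx"]).tolist(),m["distortion"])
    for l in ("carton","tin","place","foot_left","foot_right","top_left","top_right","carton_centre"):
        for r in bot.pinpoint(n,l):
            print(n,l,round(r["p"],2),(M@np.r_[r["point"],1])[:3].round(1))
print(bot.get_obs()["time"])
E
```

```text
pics
{'time': 0.0, 'joint_positions': array([ 1.04299490e+00,  3.42730695e-01,  1.52502725e+00,  1.11644258e-05,
        1.27539950e+00, -1.45970808e-01]), 'dq': array([ 7.02936662e-04, -6.36833171e-05, -1.52579853e-03,  2.54538207e-04,
       -2.81610624e-04, -1.26756740e-04]), 'tau': array([-3.94507069e-04, -4.31224322e+01, -2.44219369e+01,  7.18078902e-02,
        5.58430958e-02, -1.11253182e-04]), 'tool_pos': array([195.37758654, 486.84706167, 226.03725938]), 'tcp_rot': array([-3.14004606e+00, -2.38165370e-04,  2.75975859e+00]), 'contact_force': array([ 0.0766364 , -0.34304029,  0.11714832]), 'moment': array([-0.05980873,  0.00067819, -0.01566479]), 'grip_width': 91.95904897418134}
side [[-0.71, 0.38, -0.6, -562.54], [-0.71, -0.36, 0.6, 1102.4], [0.01, 0.85, 0.53, 1071.31], [0.0, 0.0, 0.0, 1.0]] [[507.0384957397404, 0.0, 317.6083076048646], [0.0, 507.0384957397404, 200.14696068550285], [0.0, 0.0, 1.0]] [-0.06460493  0.          0.          0.          0.        ]
side carton 0.87 [631.1 -58.7  -1. ]
side carton 0.79 [ 364.9 -180.3   -0.5]
side carton 0.65 [542.6  93.6  -1.9]
side
[... 1232 characters left out ...]
1   3.4]
top place 0.81 [599.6  41.3  -2.8]
top foot_left 0.89 [ 5.765e+02 -5.670e+01 -4.000e-01]
top foot_left 0.88 [ 576.9 -220.     0.6]
top foot_right 0.7 [667.8 -23.4  -1.8]
top foot_right 0.61 [ 510.8 -191.5    0.6]
top foot_right 0.28 [545.8  90.8  14. ]
top top_left 0.91 [ 572.3 -224.8  118.5]
top top_left 0.87 [ 409.4 -241.3  211.6]
top top_left 0.62 [579.2 -55.2 161.4]
top top_right 0.65 [ 514.4 -192.7  113.4]
top top_right 0.63 [ 285.4 -185.6  215. ]
top carton_centre 0.95 [ 366.1 -179.9  104.1]
top carton_centre 0.7 [ 553.1 -194.5   62. ]
top carton_centre 0.6 [630.7 -64.4  76.9]
top carton_centre 0.29 [5.209e+02 4.769e+02 3.000e-01]
top carton_centre 0.16 [548.   92.1   1. ]
0.9
```

View pics/side0.png

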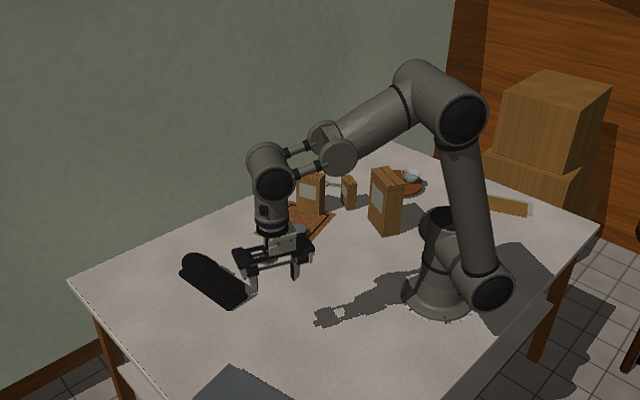

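View pics/top0.png

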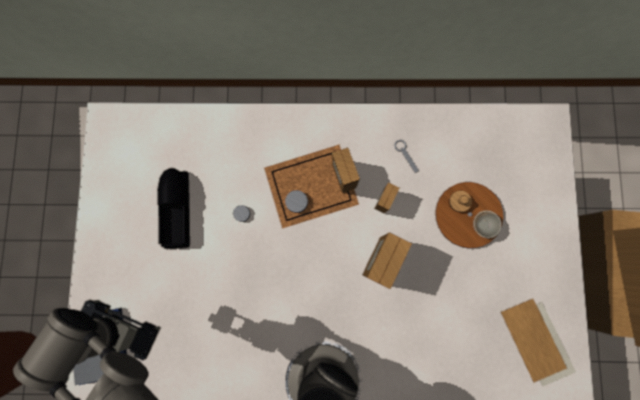

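Candidates. In the top view, the cartons are small at (387,197), 120 mm tall, large at (388,260), 220 mm tall, and middle at (345,170), 160 mm tall and standing on the cork. I want the middle one. The tins are at (297,202), large and inside the outline, and at (242,213), small. I want the large one. Next I'll check this in a rectified crop and fit the outline.

```bash
cat > h.py <<'E'
from plant import bot
import cv2,numpy as np
def proj(n,P,m=None):
    m=m or bot.camera_model(n);M=np.linalg.inv(np.array(m["world_from_camera"]))
    P=np.atleast_2d(P).astype(float);c=P@M[:3,:3].T+M[:3,3];c=c*[1,-1,-1]
    return cv2.projectPoints(c,np.zeros(3),np.zeros(3),np.array(m["mtx"]),np.array(m["distortion"]))[0][:,0]
def ortho(n,im,x0,x1,y0,y1,s,z=0):  # rows: x from x1 down to x0; cols: y from y1 down to y0
    X,Y=np.meshgrid(np.arange(x1,x0,-s),np.arange(y1,y0,-s),indexing='ij')
    p=proj(n,np.c_[X.ravel(),Y.ravel(),np.full(X.size,z)]).reshape(X.shape+(2,)).astype(np.float32)
    return cv2.remap(im,p[...,0],p[...,1],cv2.INTER_LINEAR)
E
python3 - <<'E'
from h import *
from scipy.optimize import minimize
im=cv2.imread("pics/top0.png")
o=ortho("top",im,430,760,-130,230,.5)
cv2.imwrite("pics/ortho0.png",o)
g=cv2.cvtColor(cv2.GaussianBlur(im,(3,3),0),cv2.COLOR_BGR2GRAY).astype(np.float32)
# cost: darkness of outline centreline 216x166, skipping near end (carton)
t=np.linspace(-1,1,120);hx,hy=108,83
m=bot.camera_model("top")
L=np.vstack([np.c_[t[50:]*0+hx,t[50:]*hy] if 0 else np.c_[t*0+hx,t*hy],np.c_[np.linspace(-60,hx,120),0*t+hy],np.c_[np.linspace(-60,hx,120),0*t-hy]])
def f(v):
    c,s=np.cos(v[2]),np.sin(v[2])
    W=np.c_[v[0]+c*L[:,0]-s*L[:,1],v[1]+s*L[:,0]+c*L[:,1],0*L[:,0]]
    p=proj("top",W,m).astype(np.float32)
    return float(cv2.remap(g,p[:,0],p[:,1],cv2.INTER_LINEAR).mean())
best=None
for dx in (-6,0,6):
  for dy in (-6,0,6):
    for a in (1.89,1.93,1.97):
      r=minimize(f,[599+dx,43+dy,a],method="Nelder-Mead",options=dict(initial_simplex=np.array([599+dx,43+dy,a])+np.array([[0,0,0],[4,0,0],[0,4,0],[0,0,.03]])))
      if best is None or r.fun<best.fun: best=r
print(best.x,best.fun,np.degrees(best.x[2]))
x,y,a=best.x
R=np.array([[np.cos(a),-np.sin(a)],[np.sin(a),np.cos(a)]])
for nm,P in dict(fl=(577.2,-57.2),fr=(669,-22.9),c=(631,-61),tin=(547.5,92),small=(509,262.6)).items():
    print(nm,(R.T@(np.array(P)-[x,y])).round(1))
# overlay
for hx,hy in((105,80),(111,86)):
    C=np.array([[hx,hy],[-hx,hy],[-hx,-hy],[hx,-hy]])@R.T+[x,y]
    q=np.c_[(230-C[:,1])/.5,(760-C[:,0])/.5].astype(int)
    cv2.polylines(o,[q],True,(0,255,0),1)
cv2.imwrite("pics/ortho0o.png",o)
E
```

```text
[601.94586278  43.34844703   1.88158024] 61.068206787109375 107.80660669023895
fl [-88.2  54.3]
fr [-83.6 -43.6]
c [-108.2    4.2]
tin [63. 37.]
small [237.2  21.4]
```

View pics/ortho0o.png

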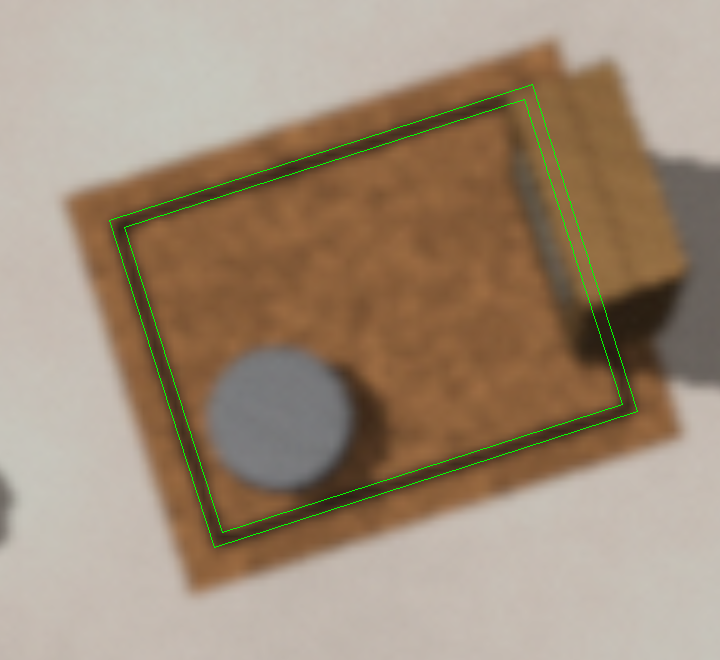

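The outline fits at centre (602,43), yaw 107.8°. The carton stands at the near end with its foot edge at x≈-86, and the 70 mm tin is at about (61,37) in the place frame. I'll push the tin along +y of the place, with the fingers half open as a cradle. First I move above the start point.

servo_tool(series=[[0.44, 0, 0, 0, -0.11], [0.44, 0, 0, 0, -0.11], [0.44, 0, 0, 0, -0.11], [0.44, 0, 0, 0, -0.11], [0.44, -0.5, -0.88, 0, 0], [0.44, -0.5, -0.88, 0, 0], [0.44, -0.5, -0.88, 0, 0], [0.44, -0.5, -0.88, 0, 0], [0.44, -0.5, -0.88, 0, 0], [0.44, -0.5, -0.88, 0, 0], [0.44, -0.5, -0.88, 0, 0], [0.44, -0.5, -0.88, 0, 0], [0.44, -0.5, -0.88, 0, 0], [0.44, -0.5, -0.88, 0, 0], [0.44, -0.5, -0.88, 0, 0], [0.44, 0, 0, 0.9, 0], [0.44, 0, 0, 0.9, 0], [0.44, 0, 0, 0.9, 0], [0.44, 0, 0, 0, 0]])

```text
time: 3.28
tool_pos: [602.5, 109.7, 88.4]
tcp_rot: [3.14, -0.008, -2.832]
contact_force: [-0.4, 0.7, 1.0]
grip_width: 40.4
```

```bash
cat >> h.py <<'E'
X0,Y0,A=601.95,43.35,1.8816
Rp=np.array([[np.cos(A),-np.sin(A)],[np.sin(A),np.cos(A)]])
def toP(p): p=np.asarray(p,float);return Rp.T@(p[:2]-[X0,Y0])
def st():
    o=bot.get_obs();print("t",round(o["time"],2),"pos",o["tool_pos"].round(1),"place",toP(o["tool_pos"]).round(1),"yaw",np.degrees(o["tcp_rot"]).round(1),"F",o["contact_force"].round(1),"w",round(o["grip_width"],1))
def pin(n,l):
    M=np.array(bot.camera_model(n)["world_from_camera"])
    for r in bot.pinpoint(n,l):
        w=(M@np.r_[r["point"],1])[:3];print(n,l,round(r["p"],2),w.round(1),toP(w).round(1))
E
python3 - <<'E'
from h import *
st();im=bot.capture("wrist");cv2.imwrite("pics/w1.png",im[:,:,::-1]);pin("wrist","tin");st()
im=bot.capture("top");cv2.imwrite("pics/t1.png",im[:,:,::-1])
E
```

```text
t 3.27 pos [602.5 109.7  88.4] place [ 63.  -20.8] yaw [ 179.9   -0.4 -162.3] F [-0.4  0.7  1. ] w 40.4
wrist tin 0.6 [672.1 -25.5   2.4] [-87.  -45.8]
wrist tin 0.57 [511.2 269.5   2.1] [243.   17.3]
t 3.38 pos [605.6 110.   93. ] place [ 62.3 -23.9] yaw [-1.800e+02  1.000e-01 -1.623e+02] F [ 0.2  0.1 -0.2] w 40.6
```

View pics/w1.png

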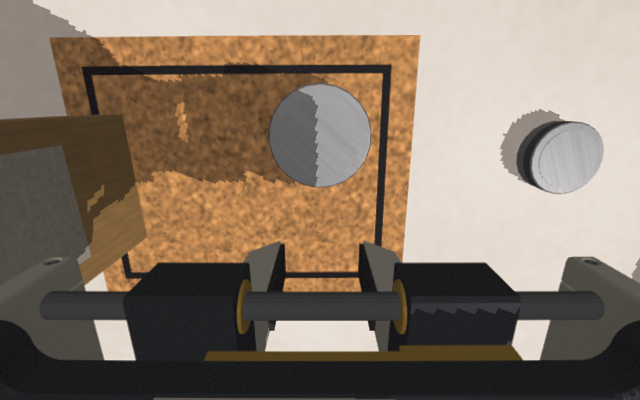

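The wrist view shows the tin at (320,135), centred between the fingers. The small tin is well away at (560,155). I'll descend and push.

servo_tool(series=[[0.44, 0, 0, 0.6, 0], [0.44, 0, 0, 0.6, 0], [0.44, 0, 0, 0.5, 0], [0.44, 0, 0, 0, 0], [0.44, 0.2, 0, 0, 0], [0.44, 0.2, 0, 0, 0], [0.44, 0.2, 0, 0, 0], [0.44, 0.2, 0, 0, 0], [0.44, 0.2, 0, 0, 0], [0.44, 0.2, 0, 0, 0]])

```text
time: 4.68
tool_pos: [547.3, 91.5, 6.8]
tcp_rot: [-3.142, 0.0, -2.832]
contact_force: [1.3, 1.1, 0.8]
grip_width: 40.7
```

servo_tool(series=[[0.44, 0.2, 0, 0, 0], [0.44, 0.2, 0, 0, 0], [0.44, 0.2, 0, 0, 0], [0.44, 0.2, 0, 0, 0], [0.44, 0.2, 0, 0, 0], [0.44, 0.2, 0, 0, 0], [0.44, 0.1, 0, 0, 0], [0.44, 0.1, 0, 0, 0], [0.44, 0, 0, 0, 0], [0.44, -0.3, 0, 0, 0], [0.44, -0.3, 0, 0, 0], [0.44, 0, 0, -1, 0], [0.44, 0, 0, -1, 0], [0.44, 0, 0, -1, 0], [0.44, 0, 0, -1, 0]])

```text
time: 6.55
tool_pos: [509.3, 79.5, 208.2]
tcp_rot: [3.141, -0.0, -2.832]
contact_force: [1.2, -0.3, -1.0]
grip_width: 40.4
```

```bash
python3 - <<'E'
from h import *
st();im=bot.capture("top");cv2.imwrite("pics/t2.png",im[:,:,::-1]);pin("top","tin")
pin("top","foot_left");pin("top","foot_right")
im=bot.capture("wrist");cv2.imwrite("pics/w2.png",im[:,:,::-1])
cv2.imwrite("pics/o2.png",ortho("top",cv2.imread("pics/t2.png"),400,760,-130,230,.5)); st()
E
```

```text
t 6.55 pos [509.3  79.5 208.2] place [62.8 77.1] yaw [ 180.    -0.  -162.3] F [ 1.2 -0.3 -1. ] w 40.4
top tin 0.62 [511.1 268.7   2.6] [242.3  17.6]
top foot_left 0.84 [575.9 -56.   -3.1] [-86.7  55.2]
top foot_left 0.61 [ 577.2 -224.9    2.4] [-247.8  105.6]
top foot_right 0.93 [669.6 -25.8  -2. ] [-86.5 -43.3]
top foot_right 0.85 [ 510.6 -192.5    2.3] [-196.6  159.1]
t 6.8 pos [509.1  79.5 205.9] place [62.8 77.4] yaw [ 1.800e+02 -1.000e-01 -1.623e+02] F [-0.9  0.6 -0.2] w 40.8
```

View pics/o2.png

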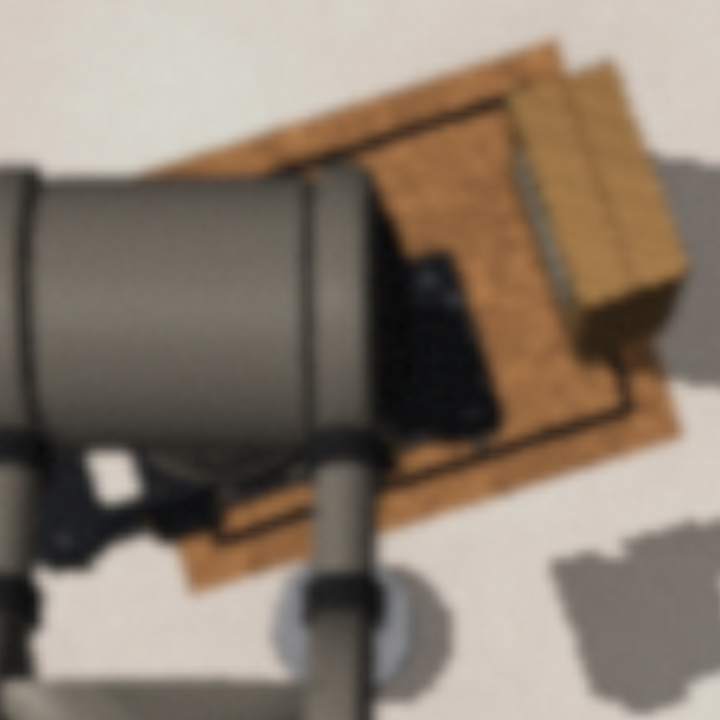

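View pics/w2.png

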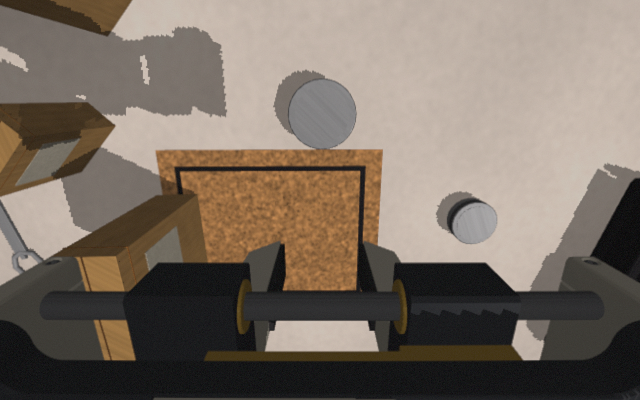

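The tin at (322,113) in the wrist view is clear of the outline and off the cork. Before toppling I'll check where the camera sits on the hand.

```bash
python3 - <<'E'
from h import *
from scipy.spatial.transform import Rotation as R
o=bot.get_obs();M=np.array(bot.camera_model("wrist")["world_from_camera"])
T=R.from_euler('xyz',o["tcp_rot"]).as_matrix()
print((T.T@(M[:3,3]-o["tool_pos"])).round(1),(T.T@(-M[:3,2])).round(2), o["joint_positions"].round(2))
E
```

```text
[  83.3   -0.4 -157.7] [-0.31  0.    0.95] [ 0.01  0.34  1.58  0.    1.22 -1.87]
```

servo_tool(series=[[0.44, 0, 0, -0.2, 0.11], [0.44, 0, 0, 0, 0.11], [0.44, 0, 0, 0, 0.11], [0.44, 0, 0, 0, 0.11], [0.44, 0, 0, 0, 0.11], [0.44, 0, 0, 0, 0.11], [0.44, 0, 0, 0, 0.11], [0.44, 0, 0, 0, 0.11], [0.44, 0, 0, 0, 0.105], [0.44, -0.78, 0.23, 0, 0], [0.44, -0.78, 0.23, 0, 0], [0.44, -0.78, 0.23, 0, 0], [0.44, -0.78, 0.23, 0, 0], [0.44, -0.78, 0.23, 0, 0], [0.44, -0.78, 0.23, 0, 0], [0.44, 0, 0, 0, 0], [0.44, 0, 0, 0, 0]])

```text
time: 8.93
tool_pos: [650.4, -118.5, 214.6]
tcp_rot: [-3.139, -0.003, 1.904]
contact_force: [-0.6, 0.2, -0.2]
grip_width: 40.5
```

```bash
python3 - <<'E'
from h import *
st();im=bot.capture("wrist");cv2.imwrite("pics/w3.png",im[:,:,::-1])
im=bot.capture("side");cv2.imwrite("pics/s3.png",im[100:300,150:470,::-1].repeat(2,0).repeat(2,1))
for l in("top_left","top_right"):pin("side",l)
E
```

```text
t 8.93 pos [ 650.4 -118.5  214.6] place [-169.     3.3] yaw [-179.8   -0.2  109.1] F [-0.6  0.2 -0.2] w 40.5
side top_left 0.95 [ 403.3 -242.9  214.3] [-211.8  276.7]
side top_left 0.61 [ 574.8 -225.6  120.5] [-247.8  108.1]
side top_left 0.56 [578.6 -54.8 158.1] [-86.3  52.3]
side top_right 0.97 [670.9 -21.6 163.8] [-82.9 -45.8]
side top_right 0.94 [ 509.  -189.4  119.8] [-193.2  159.7]
side top_right 0.73 [ 287.  -174.2  218.8] [-110.8  366.4]
side top_right 0.66 [ 7.010e+02 -2.672e+02 -4.000e-01] [-325.9    0.7]
```

View pics/w3.png

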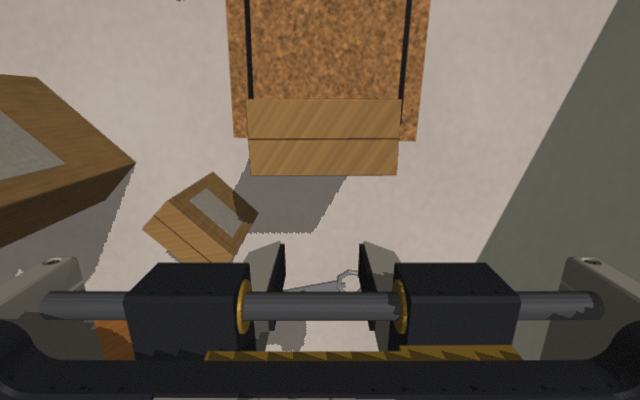

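View pics/s3.png

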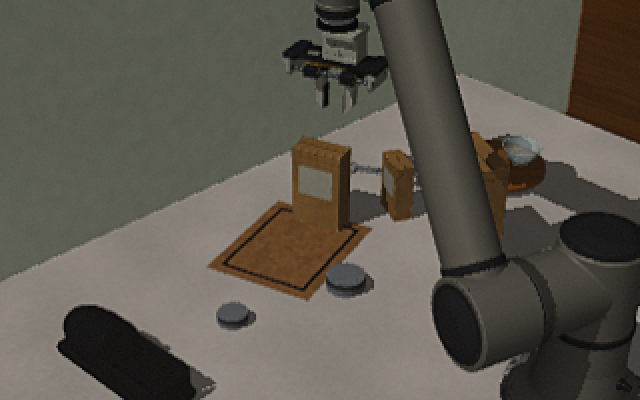

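The carton (top face at (323,137) in the wrist view) is square to the fingers and centred. The side view shows the tin off the outline and everything else where it was. I'll descend to about 135 mm and push slowly.

servo_tool(series=[[0.44, 0, 0, 0.8, 0], [0.44, 0, 0, 0.8, 0], [0.44, 0, 0, 0, 0], [0.44, 0, 0, 0, 0], [0.44, 0.2, 0, 0, 0], [0.44, 0.1, 0, 0, 0], [0.44, 0.08, 0, 0, 0], [0.44, 0.08, 0, 0, 0], [0.44, 0.08, 0, 0, 0], [0.44, 0.08, 0, 0, 0], [0.44, 0.08, 0, 0, 0], [0.44, 0.08, 0, 0, 0]])

```text
time: 10.62
tool_pos: [638.5, -82.0, 136.7]
tcp_rot: [-3.142, -0.0, 1.904]
contact_force: [0.4, -0.1, -0.7]
grip_width: 40.3
```

```bash
python3 - <<'E'
from h import *
st();im=bot.capture("wrist");cv2.imwrite("pics/w4.png",im[:,:,::-1])
E
```

```text
t 10.62 pos [638.5 -82.  136.7] place [-130.5    3.6] yaw [-180.    -0.   109.1] F [ 0.4 -0.1 -0.7] w 40.3
```

View pics/w4.png

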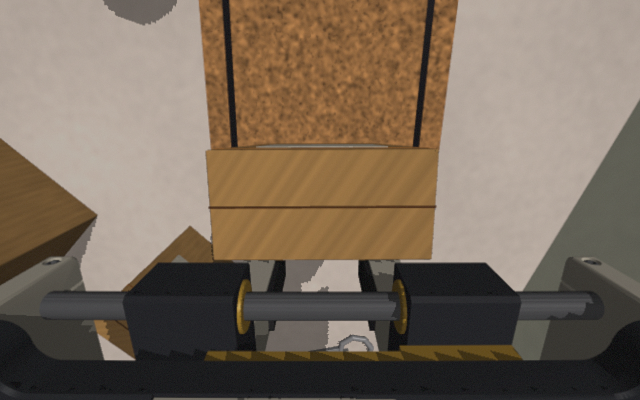

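The carton is tipping squarely, with the forces tiny as expected. I'll continue past the balance point.

servo_tool(series=[[0.44, 0.08, 0, 0, 0], [0.44, 0.08, 0, 0, 0], [0.44, 0.08, 0, 0, 0], [0.44, 0.08, 0, 0, 0], [0.44, 0.08, 0, 0, 0]])

```text
time: 11.3
tool_pos: [631.9, -63.1, 136.7]
tcp_rot: [3.142, -0.0, 1.904]
contact_force: [0.3, -0.2, -0.4]
grip_width: 40.8
```

```bash
python3 - <<'E'
from h import *
st();im=bot.capture("wrist");cv2.imwrite("pics/w5.png",im[:,:,::-1])
im=bot.capture("side");cv2.imwrite("pics/s5.png",im[100:300,150:470,::-1].repeat(2,0).repeat(2,1))
E
```

```text
t 11.3 pos [631.9 -63.1 136.7] place [-110.5    4. ] yaw [180.   -0.  109.1] F [ 0.3 -0.2 -0.4] w 40.8
```

View pics/w5.png

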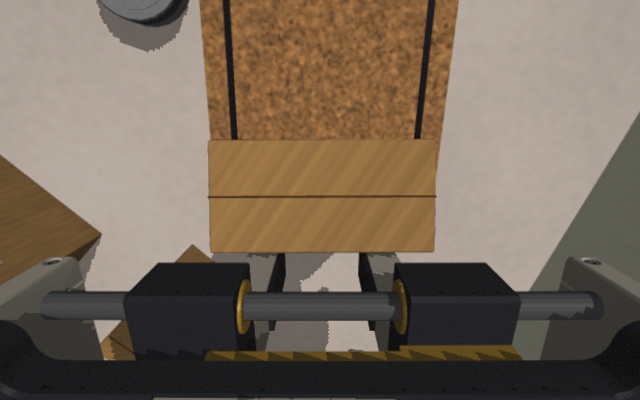

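View pics/s5.png

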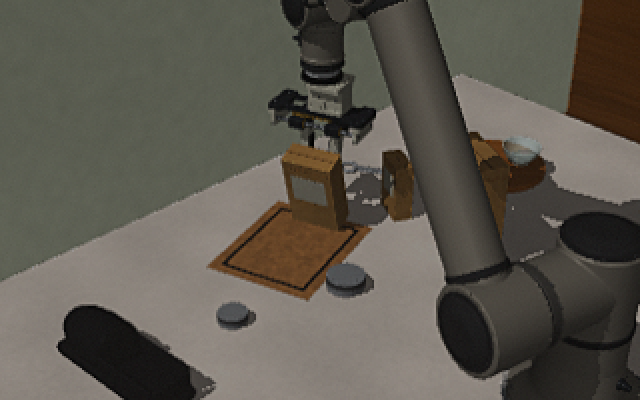

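servo_tool(series=[[0.44, 0.08, 0, 0, 0], [0.44, 0.08, 0, 0, 0], [0.44, 0.08, 0, 0, 0], [0.44, 0, 0, 0, 0], [0.44, 0, 0, 0, 0], [0.44, 0, 0, 0, 0], [0.44, 0, 0, 0, 0], [0.44, 0, 0, 0, 0]])

```text
time: 12.4
tool_pos: [628.1, -52.1, 136.7]
tcp_rot: [3.141, -0.0, 1.904]
contact_force: [-0.6, 0.8, 0.7]
grip_width: 40.2
```

```bash
python3 - <<'E'
from h import *
st();im=bot.capture("side");cv2.imwrite("pics/s6.png",im[100:300,150:470,::-1].repeat(2,0).repeat(2,1))
E
```

```text
t 12.4 pos [628.1 -52.1 136.7] place [-98.9   4.3] yaw [180.   -0.  109.1] F [-0.6  0.8  0.7] w 40.2
```

View pics/s6.png

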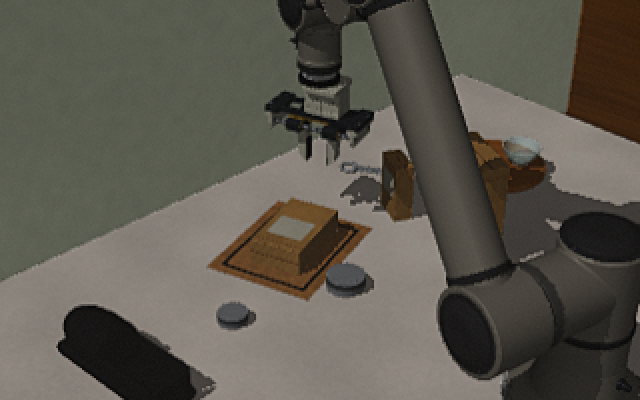

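The carton fell flat. I'll back the arm away and check from above.

servo_tool(series=[[0.44, 0, 0, -1, 0], [0.44, -0.5, 0, -1, 0], [0.44, -1, 0, -0.5, 0], [0.44, -1, 0, 0, 0], [0.44, -1, 0, 0, 0], [0.44, 0, 0, 0, 0], [0.44, 0, 0, 0, 0]])

```text
time: 13.32
tool_pos: [685.1, -217.0, 261.2]
tcp_rot: [-3.141, -0.001, 1.904]
contact_force: [-0.2, 0.2, 0.4]
grip_width: 40.5
```

```bash
python3 - <<'E'
from h import *
st();im=bot.capture("top");cv2.imwrite("pics/t7.png",im[:,:,::-1])
for l in("tin","foot_left","foot_right","top_left","top_right","carton_centre","brush","bowl","opener","clog"):pin("top",l)
o=ortho("top",im[:,:,::-1].copy(),400,760,-130,230,.5)
for hx,hy in((105,80),(111,86)):
    C=np.array([[hx,hy],[-hx,hy],[-hx,-hy],[hx,-hy]])@Rp.T+[X0,Y0]
    cv2.polylines(o,[np.c_[(230-C[:,1])/.5,(760-C[:,0])/.5].astype(int)],True,(0,255,0),1)
cv2.imwrite("pics/o7.png",o)
E
```

```text
t 13.32 pos [ 685.1 -217.   261.2] place [-273.4    0.4] yaw [-1.800e+02 -1.000e-01  1.091e+02] F [-0.2  0.2  0.4] w 40.5
top tin 0.59 [507.8 262.7  -1. ] [237.7  22.6]
top tin 0.51 [521.  471.2  -0.8] [432.1 -53.8]
top foot_left 0.77 [576.9 -54.   -0.9] [-85.   53.6]
top foot_left 0.57 [518.  477.3   3.3] [438.8 -52.8]
top foot_left 0.37 [ 477.2 -491.2   26.9] [-470.8  282.2]
top foot_right 0.36 [ 479.3 -494.7   25.9] [-474.8  281.3]
top top_left 0.98 [5.262e+02 9.670e+01 3.000e-01] [74.  55.8]
top top_left 0.74 [ 412.6 -243.   211.8] [-214.8  267.9]
top brush 0.56 [ 548.5 -423.7   27.8] [-428.3  193.8]
top bowl 0.73 [ 480.6 -495.5   25.7] [-475.9  280.4]
```

View pics/o7.png

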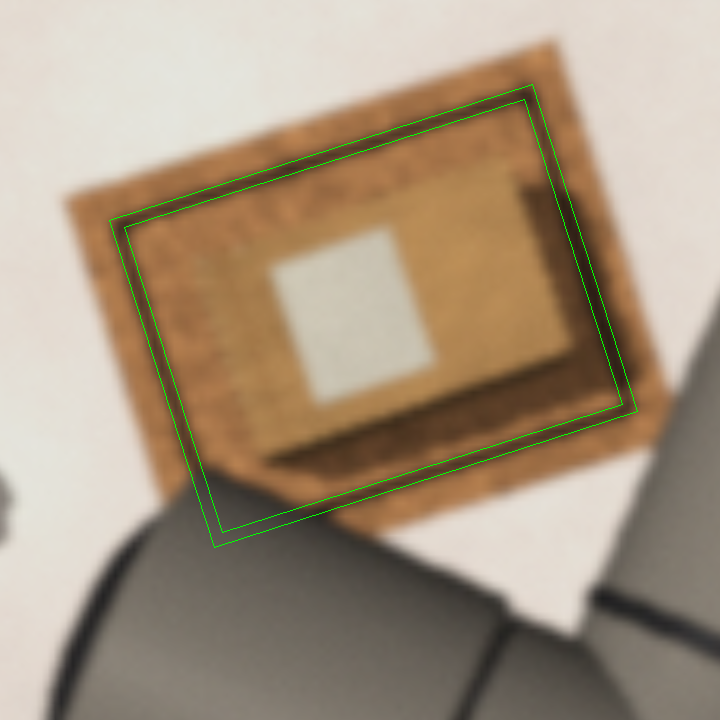

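View pics/t7.png

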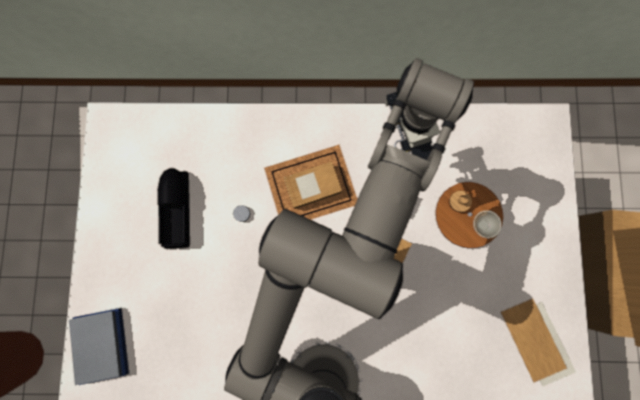

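```bash
python3 - <<'E'
from h import *
im=bot.capture("side");cv2.imwrite("pics/s8.png",im[100:300,150:470,::-1].repeat(2,0).repeat(2,1))
for l in("tin","carton_centre","foot_left","foot_right","top_left","top_right"):pin("side",l)
E
```

```text
side tin 0.54 [5.065e+02 2.634e+02 4.000e-01] [238.7  23.6]
side tin 0.5 [440.6  60.7  -0.7] [ 65.8 148.3]
side carton_centre 0.71 [592.7  44.1  24.2] [3.5 8.5]
side carton_centre 0.6 [ 550.9 -188.8   60.8] [-205.4  119.6]
side foot_left 0.94 [ 574.9 -219.     5.1] [-241.5  106. ]
side foot_left 0.74 [594.3  41.3  26.4] [0.3 7.9]
side foot_left 0.7 [ 5.71e+02 -5.75e+01  4.00e-01] [-86.6  60.3]
side foot_right 0.94 [671.4 -18.6  -1.1] [-80.2 -47.2]
side foot_right 0.91 [ 511.  -194.3   -0.7] [-198.5  159.2]
side top_left 0.97 [ 572.5 -221.6  120.6] [-243.3  109.1]
side top_left 0.94 [ 405.4 -238.4  218.3] [-208.1  273.3]
side top_left 0.63 [524.   98.1   1.2] [75.9 57.5]
side top_right 0.83 [ 286.2 -175.5  218.6] [-111.8  367.6]
side top_right 0.81 [ 509.  -187.9  119.1] [-191.8  159.3]
side top_right 0.61 [618.3 132.7   0.9] [ 80.  -42.8]
```

View pics/s8.png

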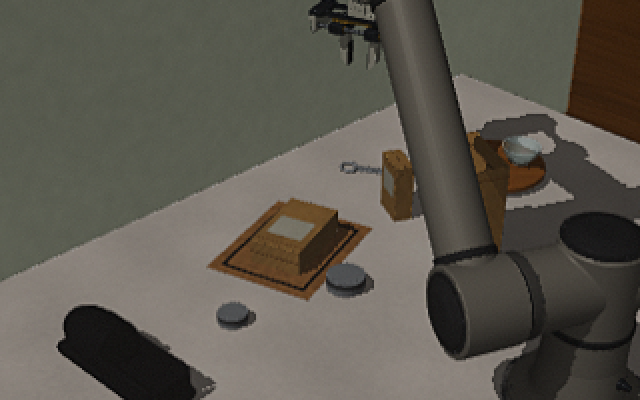

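The carton lies flat, with corners at x about -87 to 80 and y about -47 to 60, against limits of ±105 and ±80. The tin is at y≈148 in the place frame, and 121 is enough to be clear.

```bash
python3 -c "
from plant import bot
print(bot.close_job(), bot.get_obs()['time'])"
```

```text
the job is handed in; nothing more can be done
the job is handed in; nothing more can be done
```

The carton is lying flat on its broad face inside the outline, and the tin is clear of it. The job was handed in at about 14 s on the robot's clock.

- **Tin:** I pushed the 70 mm tin about 110 mm across the surface with half-open fingers. Its centre ended at about y = 148 mm from the outline's centre, and 121 mm is enough to clear the line.
- **Carton:** I pushed the middle-sized carton squarely and slowly at about 137 mm height until it fell by itself. Its corners measure x from -87 to 80 mm and y from -47 to 60 mm, against limits of ±105 and ±80 mm. I did not touch it afterwards.
- **Other checks:** The last pictures show the brush, bowl, opener and clog where they were, and the arm standing clear. Force readings at the end of each move stayed around 1–2 N.
- **Weak spots:** In the last top view the arm hid the tin, and the network reported only the small tin and a false hit. The tin's final position therefore rests on the side camera, whose picture agrees. For the opener and clog, the last top picture gave no network detections, so I judged those by eye.

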